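Square up a leaded panel against the battens

TASK

Square up the small leaded-glass panel on the leading-up board: gently push it along the board until it sits flush in the corner, against both nailed battens, and push the loose lath up flush along the panel's free side (its right-hand side seen from the robot, opposite the left batten), so that it is ready to be nailed. Only push with the fingertips: do not lift or pick up anything, do not press hard on the glass, and leave the tin, reel, bottle and hammer alone.

Things in the scene. Friction and masses are not known exactly. Their poses are not given: they have to be found in the camera images.
- board: Plywood leading-up board fixed on the bench, 460 (x) x 600 (y) x 12 mm thick, with a paper drawing flat on it. Origin: centre of its underside, on the bench; x points away from the robot, y to the left, z up (turned up to 0.35 rad). Two nailed softwood battens, each 30 mm wide and 16 mm high, form an L on it.
- far_batten (a point): Middle of the far batten's stop face at the board's top (12 mm above the bench): board x = +95, y = +55 mm. Axes as the board's. The face looks to board -x; the batten spans board y = -30 to +140 mm.
- left_batten (a point): Middle of the left batten's stop face at the board's top: board x = +32, y = +110 mm. Axes as the board's. The face looks to board -y; the batten spans board x = -30 to +95 mm.
- panel_center (a point): Centre, 4.5 mm above the board, of the loose leaded-glass panel, 130 (its x) x 170 (its y) x 9 mm thick, 0.3 to 0.65 kg, lying flat 18 to 50 mm short of each batten, turned up to 0.2 rad. Home: +x edge on the far batten, +y edge on the left one, this point at board x +30, y +25 mm. Its lead edges are square and may be pushed anywhere; the glass cracks above 40 N.
- lath_center (a point): Centre, 8 mm above the board, of the loose softwood lath, 170 (its x, its length) x 28 (its y) x 16 mm high, 0.08 to 0.17 kg, lying flat to the right (-y) of the panel, turned up to 0.15 rad. In place its +y side bears on the panel's -y edge, parallel to it and covering most of it; it passes the end of the far batten freely.
- nail_tin: Bystander: open aluminium tin of nails, 68 mm across, 30 mm high; origin at the centre of its underside. It, the reel and the bottle stand in any order at the board's near left, near right and far right corners.
- solder_reel: Bystander: upright reel of solder, 60 mm across, 40 mm high; origin at the centre of its underside.
- flux_bottle: Bystander: white bottle, 48 mm across, 100 mm high; origin at the centre of its underside.
- hammer: Bystander: hammer, 240 mm long, lying along the board's left edge, beyond the left batten; origin under its middle, x along the handle towards the head.
There are look-alikes about, which are no part of the job. Of the things shaped like the part that bears lath_center, the wooden one is meant.

How it is judged:
By the outcome, as a careful person would: the job done as asked, in the order asked, and still so for the second after the job is handed in, with the robot touching nothing.
It also fails if it takes over 72 s, if anything falls off the work surface, if the arm or the gripper's body presses on something with over 40 N, if the wrist force passes 120 N, or if a joint passes its speed limit or range.

ROBOT

A 6-joint arm with a two-finger parallel gripper is mounted at the origin on the work surface. World frame = base frame: x ahead of the robot, y to its left, z up, the work surface at z = 0. Lengths are in m, angles in rad, forces in N, time in s.
With the tool pointing down it reaches from about 0.15 to 0.775 m from the base axis. Payload 6.1 kg.
Tool frame: the origin (TCP) lies at the very end of the fingers, on their centre line; the grasp point (between the pads) lies 19 mm behind it (tcp_to_grasp is the distance from the TCP to the grasp point, in m); z points along the fingers, y is the direction in which the jaws open and shut (so a half turn about z gives the same grasp; the last joint's range is limited). The gripper opens to 85 mm and grips with 20 to 120 N. Pads are 22 mm wide; open, the fingers measure 114 mm over their backs; the gripper's body (76 mm by 85 mm) begins 54 mm behind the grasp point. The pads swing forward as they close: fully open they stand 13 mm farther back than shut.
Start: joints at [-1.348, 0.126, -0.04, 1.405, 0, 1.571], TCP at [0.116, -0.512, 0.231] pointing down, gripper open.
Joint ranges: [-2.72, 2.72], [-0.95, 1.95], [-1.27, 1.35], [-1.78, 2.02], [-1.46, 1.47], [-3.14, 3.14]. Speed limits (rad/s): [2.39, 2.39, 3.01, 3.14, 3.14, 3.14].

INTERFACE

Orientations are given as a rotation vector (axis times angle).
In Python, from bench import movep, move_straight, move_j, gripper_to, hold, inverse_kinematics, grab_frame, IKError, hand_in, get_t, get_joint_pos, get_joint_velocities, get_joint_torque, get_eef_pos, get_tool_rot, get_wrist_force, get_torque, get_finger_gap, tcp_to_grasp gives the robot as it stands. Calls block until the motion is done:
- movep(position, orientation): joint-space move of the TCP to a pose.
- move_straight(position, attitude=None, speed=0.15, until_force=None): straight line of the TCP; attitude=None keeps the orientation; speed is the mean speed in m/s. With until_force (N) it stops when the force on the tool has changed by that much, and returns True; else False.
- move_j(angles): joint-space move.
- gripper_to(opening, effort=None): finger opening in m; effort is the grip in N (None keeps the last); returns when the fingers have stopped.
- hold(seconds).
- inverse_kinematics(position, orientation): joint angles nearest the present ones, or None.
- grab_frame(name): name is "side" or "top"; returns a dict with "img" (384x512x3 uint8, red, green, blue), "depth" (384x512 float32, m along the optical axis (not along the pixel's ray), 0 where there is no reading), "mtx" (3x3 intrinsics, pixels), "origin" and "rotation" of the camera in the world. Camera axes: x right, y up, looking along -z (the intrinsics and any distortion apply to the point x, -y, -z); pixel columns grow to the right and rows downward; lengths in m; the calibration is good to about 2 mm. A picture is of the moment at which its call begins.
A pose or a line that the arm cannot do raises IKError and nothing moves.
- hand_in(): hands the job in, once; it reports no verdict.
Readings, each from a call of its own:
- get_t(): time.
- get_joint_pos(): joint angles.
- get_joint_velocities(): joint speeds.
- get_joint_torque(): joint torques, N m.
- get_eef_pos(): TCP position.
- get_tool_rot(): TCP orientation.
- get_wrist_force(): force on the tool from outside, world axes, zero at the start.
- get_torque(): the same for the moment, N m.
- get_finger_gap(): finger opening in m.
Only numpy, scipy, OpenCV 4.12 (cv2) and the standard library are available. Lean on these libraries where they do the work, as an engineer would, in place of code of your own. Each camera call takes 0.05 s, during which the arm holds its last target.

## Working session

There is one attempt and no reset: what is moved stays moved. The work goes in short steps, each a Python script; the robot and the scene stay as the last script left them, time stands still between calls to the robot, and variables do not carry over. Pictures are saved under pics/ and viewed, and the job is handed in when it is done.

```bash
ls; mkdir -p pics; python3 - <<'E'
from bench import *
import cv2, numpy as np
for n in("top","side"):
    f=grab_frame(n); np.savez(f"pics/{n}0.npz",**f)
    cv2.imwrite(f"pics/{n}0.png",f["img"][:,:,::-1])
    print(n,f["mtx"],f["origin"],f["rotation"],f.keys())
print(get_t(),get_tool_rot(),get_finger_gap(),tcp_to_grasp)
E
```

```text
pics
top [[434.71527115   0.         246.37118978]
 [  0.         434.71527115 189.62549008]
 [  0.           0.           1.        ]] [ 0.41777902 -0.02155601  1.41466334] [ 0.04411425 -0.06067792 -1.56004247] dict_keys(['img', 'depth', 'mtx', 'origin', 'rotation'])
side [[361.88835761   0.         251.98776685]
 [  0.         361.88835761 188.02808973]
 [  0.           0.           1.        ]] [0.25300374 0.60963153 0.88705249] [ 0.18254804 -0.90079594 -2.57739588] dict_keys(['img', 'depth', 'mtx', 'origin', 'rotation'])
0.1 [-3.12071115e+00 -3.49006501e-01  2.32524333e-04] 0.08534140508606854 0.0187
```

View pics/top0.png

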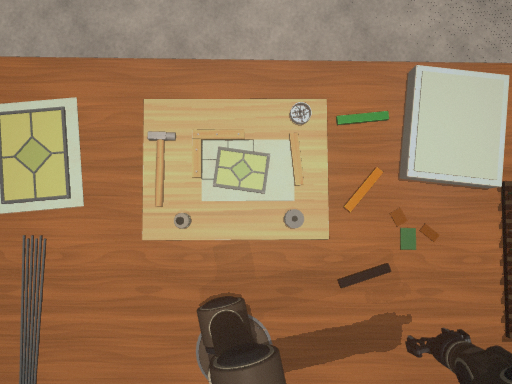

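View pics/side0.png

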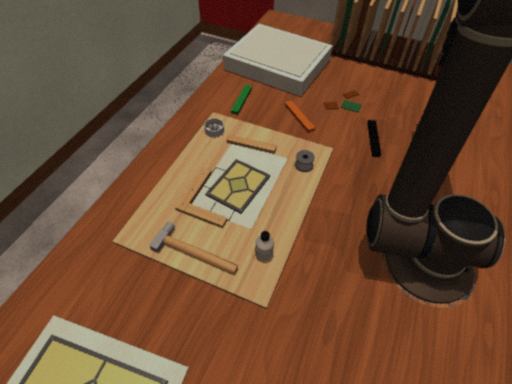

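```bash
cat > h.py <<'E'
import numpy as np, cv2
from scipy.spatial.transform import Rotation as R
def cam(f):
    Rm=np.asarray(f["rotation"]); 
    Rm=R.from_rotvec(Rm).as_matrix() if Rm.shape==(3,) else Rm
    Rc=Rm@np.diag([1,-1,-1.])  # cv cam axes -> world
    return f["mtx"],Rc,np.asarray(f["origin"])
def proj(f,P):
    K,Rc,o=cam(f); p=(np.atleast_2d(P)-o)@Rc@K.T; return p[:,:2]/p[:,2:]
def unproj(f,px,z):
    K,Rc,o=cam(f); px=np.atleast_2d(px); d=np.c_[px,np.ones(len(px))]@np.linalg.inv(K).T@Rc.T
    return o+d*((z-o[2])/d[:,2])[:,None]
def ortho(f,z,x0,x1,y0,y1,s):  # s px per m; up=+x, left=+y
    W=int((y1-y0)*s);H=int((x1-x0)*s)
    c=np.float32([[0,0],[W,0],[W,H],[0,H]])
    w=np.array([[x1,y1,z],[x1,y0,z],[x0,y0,z],[x0,y1,z]])
    M=cv2.getPerspectiveTransform(c,proj(f,w).astype(np.float32))
    return cv2.warpPerspective(f["img"],M,(W,H),flags=cv2.INTER_CUBIC|cv2.WARP_INVERSE_MAP)
E
python3 - <<'E'
from h import *
for n in("top","side"):
    f=dict(np.load(f"pics/{n}0.npz"))
    im=ortho(f,0.021,0.22,0.72,-0.32,0.34,1200)
    cv2.imwrite(f"pics/{n}0o.png",im[:,:,::-1])
    K,Rc,o=cam(f); print(Rc)
    c=unproj(f,[[143,99],[326,99],[328,239],[143,239]],.012) if n=="top" else 0
    print(c)
E
```

```text
[[ 0.00974166 -0.99771826  0.06680842]
 [-0.99989326 -0.01044684 -0.01021414]
 [ 0.01088877 -0.06670178 -0.99771354]]
[[ 0.80525751  0.30511995  0.012     ]
 [ 0.81292526 -0.29470063  0.012     ]
 [ 0.35530772 -0.3000013   0.012     ]
 [ 0.34982535  0.29347514  0.012     ]]
[[-0.91047458 -0.3291756   0.25035868]
 [-0.41346287  0.71105438 -0.56872676]
 [ 0.00919234 -0.62132527 -0.78349882]]
0
```

View pics/top0o.png

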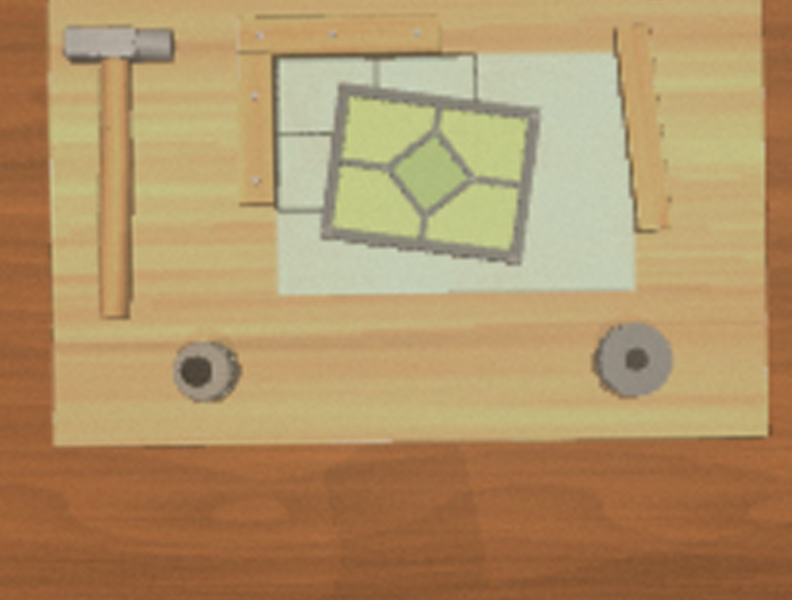

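View pics/side0o.png

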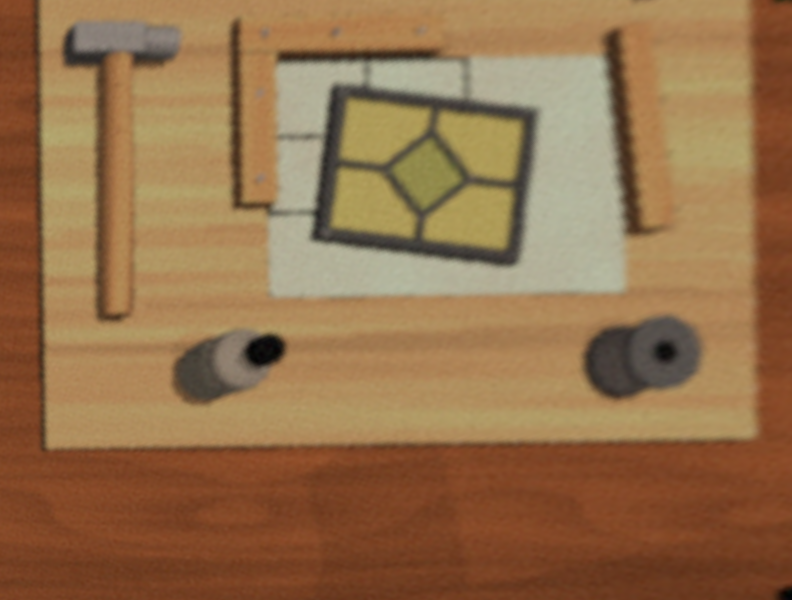

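The top view shows the panel around (242,169), turned about −0.12 rad relative to the board. The wooden lath is at (297,158), and the L of battens has its corner near (197,133). The bottle is at (182,220), the reel at (294,218), the tin at (300,113) and the hammer at (160,170). I'll use the open gripper as a two-point pusher, and start by probing the board height.

```bash
cat >> h.py <<'E'
BY=0.011; BC=np.array([.5808,.001])
def att(yaw): return (R.from_euler('z',yaw)*R.from_euler('x',np.pi)).as_rotvec()
def b2w(x,y):
    c,s=np.cos(BY),np.sin(BY); return BC+np.array([c*x-s*y,s*x+c*y])
def w2b(p):
    d=np.asarray(p)[:2]-BC; c,s=np.cos(BY),np.sin(BY); return np.array([c*d[0]+s*d[1],-s*d[0]+c*d[1]])
E
python3 - <<'E'
from h import *
from bench import *
for y in (BY,BY+np.pi,BY+np.pi/2,BY-np.pi/2):
    print(round(y,3),inverse_kinematics([.44,-.01,.1],att(y)),inverse_kinematics([.61,-.135,.02],att(y)))
movep([.44,-.01,.12],att(BY))
print(get_t(),get_eef_pos(),get_wrist_force(),get_joint_pos())
r=move_straight([.44,-.01,.035],speed=.1)
r=move_straight([.44,-.01,-.01],speed=.015,until_force=3)
print(r,get_t(),get_eef_pos(),get_wrist_force())
f=grab_frame("side"); cv2.imwrite("pics/s1.png",f["img"][:,:,::-1])
E
```

```text
0.011 [-2.27233608e-02  1.71162002e-03 -4.63331067e-01  1.10575364e+00
 -4.44089210e-16  3.10786929e+00] [-2.17800891e-01  3.86018349e-01 -1.73688377e-01  1.01108960e+00
 -4.44089210e-16  2.91279176e+00]
3.153 [-0.02272336  0.00171162 -0.46333107  1.10575364  0.         -0.03372336] [-0.21780089  0.38601835 -0.17368838  1.0110896   0.         -0.22880089]
1.582 [-0.02272336  0.00171162 -0.46333107  1.10575364  0.          1.53707297] [-0.21780089  0.38601835 -0.17368838  1.0110896   0.          1.34199544]
-1.56 [-0.02272336  0.00171162 -0.46333107  1.10575364  0.         -1.60451969] [-0.21780089  0.38601835 -0.17368838  1.0110896   0.         -1.79959722]
2.275 [ 0.44018499 -0.01053348  0.12015548] [-0.69677866  0.02190862 -0.81387036] [-2.38115761e-02 -8.59573675e-03 -4.27999942e-01  1.15107135e+00
 -1.69157038e-04  3.10763227e+00]
True 5.4 [ 0.44001796 -0.00998711 -0.00118794] [-0.74504461  0.06373205  4.83008915]
```

View pics/s1.png

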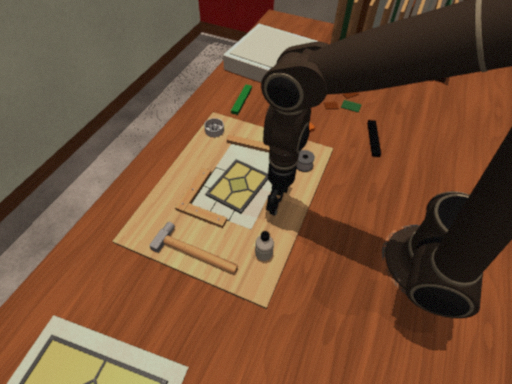

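```bash
python3 - <<'E'
from h import *
from bench import *
move_straight([.44,-.013,.05],speed=.1)
movep([.455,-.013,.03],att(BY+np.pi))
move_straight([.455,-.013,.0025],speed=.05)
print(get_t(),get_eef_pos(),get_wrist_force())
r=move_straight([.515,-.013,.0025],speed=.035,until_force=8)
print(r,get_t(),get_eef_pos(),get_wrist_force())
r=move_straight([.562,-.0125,.0025],speed=.02,until_force=8)
print(r,get_t(),get_eef_pos(),get_wrist_force(),get_torque())
f=grab_frame("side"); cv2.imwrite("pics/s2.png",ortho(f,0.021,0.42,0.72,-0.22,0.18,1800)[:,:,::-1])
E
```

```text
9.4667 [ 0.45497724 -0.01300956  0.00242604] [-0.6927904   0.46316386 -0.06961112]
False 11.3333 [ 0.51497394 -0.01291759  0.00250038] [-1.37488970e+00  7.82857415e-04 -4.77934458e-01]
True 12.5667 [ 0.53561998 -0.01281026  0.00175233] [ 0.24543851 -0.26949368 -0.66594523] [ 0.07381    -0.00655745 -0.00304583]
```

View pics/s2.png

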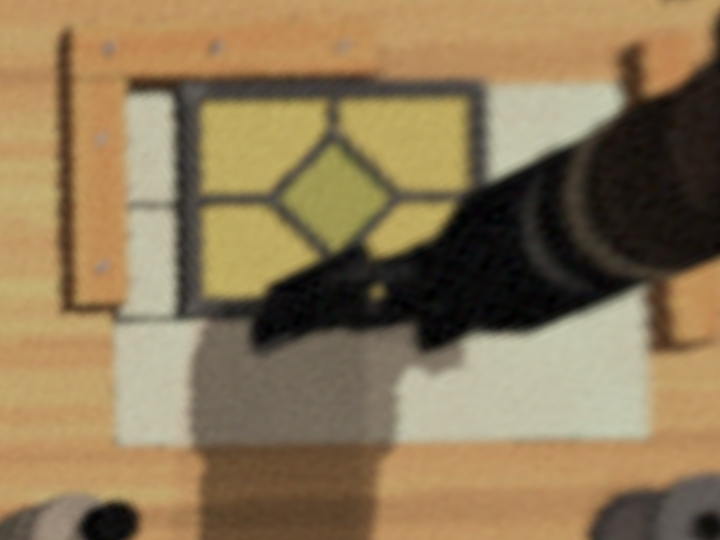

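```bash
python3 - <<'E'
from h import *
from bench import *
p=get_eef_pos()
move_straight([p[0]-.012,p[1],.003],speed=.05)
move_straight([p[0]-.012,p[1],.075],speed=.12)
movep([.609,-.125,.05],att(BY+np.pi/2))
move_straight([.609,-.125,.0025],speed=.05)
print(get_t(),get_eef_pos(),get_wrist_force())
r=move_straight([.609,-.08,.0025],speed=.03,until_force=8)
print(r,get_t(),get_eef_pos(),get_wrist_force())
r=move_straight([.609,-.05,.0025],speed=.02,until_force=8)
print(r,get_t(),get_eef_pos(),get_wrist_force(),get_torque())
f=grab_frame("side"); cv2.imwrite("pics/s3.png",ortho(f,0.021,0.42,0.72,-0.22,0.18,1800)[:,:,::-1])
E
```

```text
16.0917 [ 0.60927715 -0.12506157  0.0028484 ] [-0.12699988 -0.18608551 -0.42273151]
False 17.7417 [ 0.60885906 -0.08002724  0.00244166] [-1.96275875 -3.61264384  0.26147684]
True 18.5417 [ 0.60853553 -0.06838796  0.00224167] [ 0.55900046 -3.35835224  2.27429605] [-0.48606188  0.07307566  0.11620808]
```

View pics/s3.png

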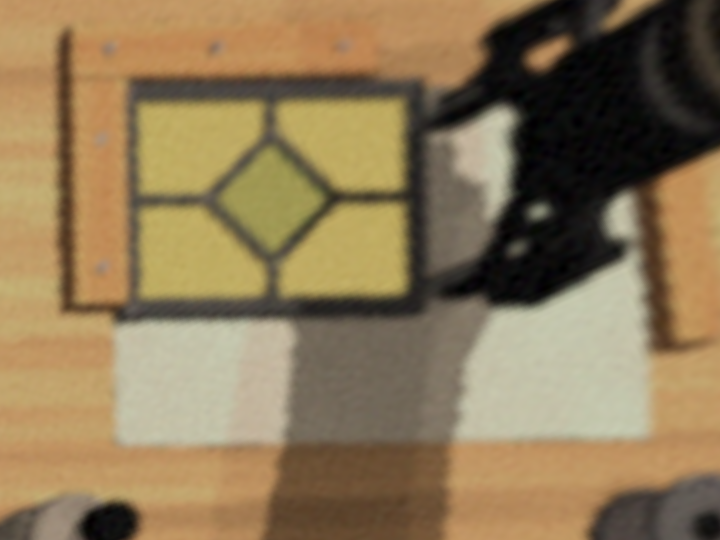

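```bash
python3 - <<'E'
from h import *
from bench import *
p=get_eef_pos()
move_straight([p[0],p[1]-.012,.003],speed=.05)
move_straight([p[0],p[1]-.012,.075],speed=.12)
movep([.515,.025,.04],att(BY+np.pi))
move_straight([.515,.025,.0025],speed=.05)
r=move_straight([.55,.0254,.0025],speed=.02,until_force=8)
print(r,get_t(),get_eef_pos(),get_wrist_force())
p=get_eef_pos()
move_straight([p[0]-.015,p[1],.003],speed=.05)
move_straight([p[0]-.015,p[1],.1],speed=.12)
movep([.45,-.08,.2],att(BY+np.pi/2))
for n in("top","side"):
    f=grab_frame(n); np.savez(f"pics/{n}4.npz",**f)
    cv2.imwrite(f"pics/{n}4.png",ortho(f,0.021,0.42,0.8,-0.28,0.18,1600)[:,:,::-1])
print(get_t(),unproj(f,[[0,0]],0))
f=dict(np.load("pics/top0.npz")); print("tin",unproj(f,[[300,114]],.04))
E
```

```text
True 22.9667 [0.53514841 0.02522455 0.00173413] [-0.32846374  0.32218534 -0.38865912]
25.6917 [[ 2.25731937 -0.62534516  0.        ]]
tin [[ 0.75500574 -0.2054681   0.04      ]]
```

View pics/top4.png

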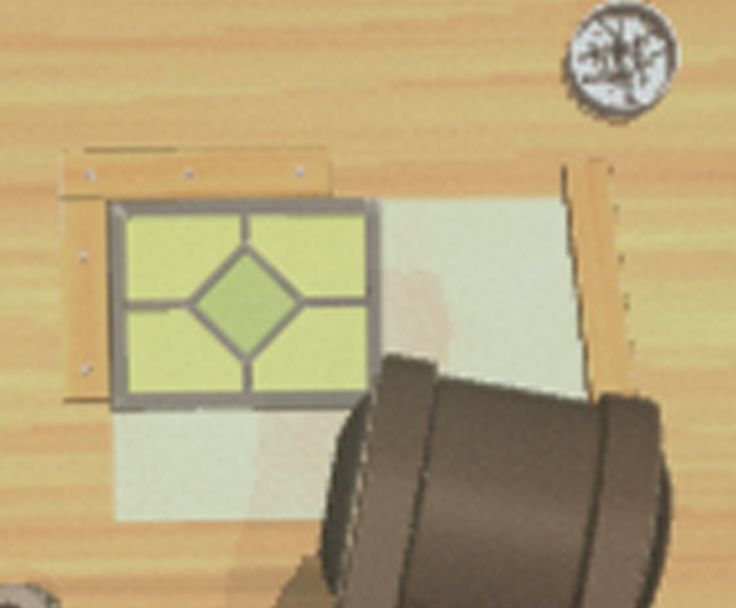

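View pics/side4.png

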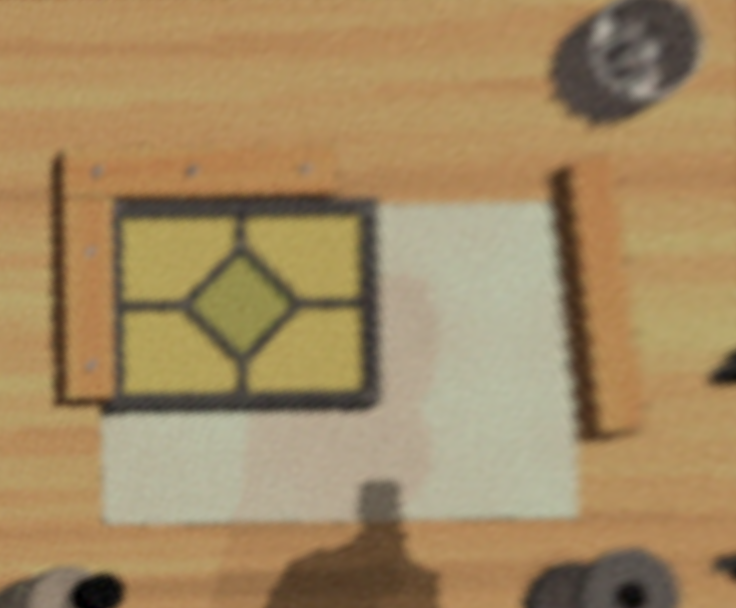

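```bash
python3 - <<'E'
from h import *
from bench import *
movep([.610,-.245,.08],att(BY+np.pi/2))
move_straight([.610,-.245,.004],speed=.07)
print(get_t(),get_eef_pos(),get_wrist_force())
r=move_straight([.609,-.115,.004],speed=.05,until_force=8)
print(r,get_t(),get_eef_pos(),get_wrist_force())
r=move_straight([.609,-.08,.004],speed=.02,until_force=8)
print(r,get_t(),get_eef_pos(),get_wrist_force(),get_torque())
f=grab_frame("side"); cv2.imwrite("pics/s5.png",ortho(f,0.021,0.42,0.8,-0.28,0.18,1600)[:,:,::-1])
E
```

```text
27.9417 [ 0.61040113 -0.24516317  0.00459135] [ 0.30055829 -0.55546537 -0.46674247]
False 30.6917 [ 0.60902011 -0.11507923  0.00401697] [ 0.17340675 -0.2420227  -1.43088024]
True 31.7167 [ 0.6089285  -0.096407    0.00389636] [ 0.04251345 -2.49921609  1.32922103] [-0.42039589  0.02802564  0.09329851]
```

View pics/s5.png

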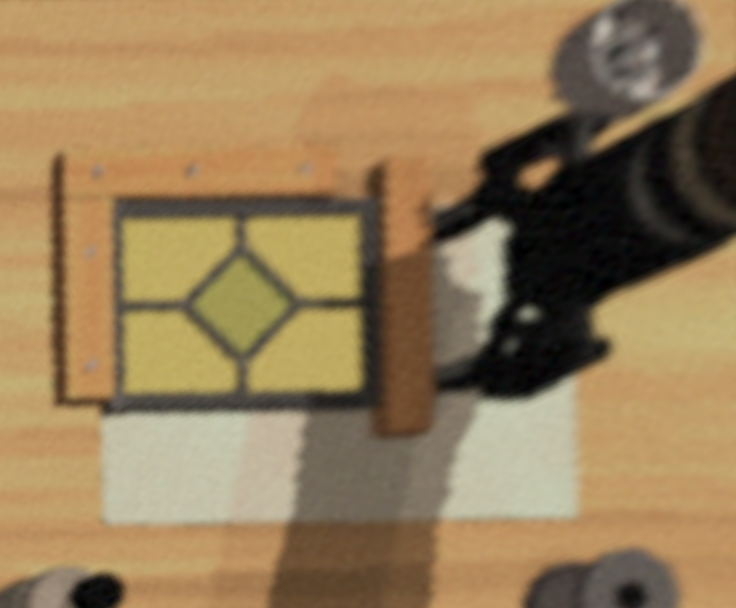

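```bash
python3 - <<'E'
from h import *
from bench import *
p=get_eef_pos()
move_straight([p[0],p[1]-.03,.004],speed=.04)
move_straight([p[0],p[1]-.03,.12],speed=.12)
movep([.25,-.40,.25],att(BY+np.pi/2))
ims=[]
for n in("top","side"):
    f=grab_frame(n); np.savez(f"pics/{n}6.npz",**f)
    cv2.imwrite(f"pics/{n}6.png",ortho(f,0.021,0.47,0.72,-0.13,0.16,2400)[:,:,::-1])
print(get_t(),get_wrist_force())
E
```

```text
35.6 [ 0.98858092 -0.42125111 -0.02184824]
```

View pics/top6.png

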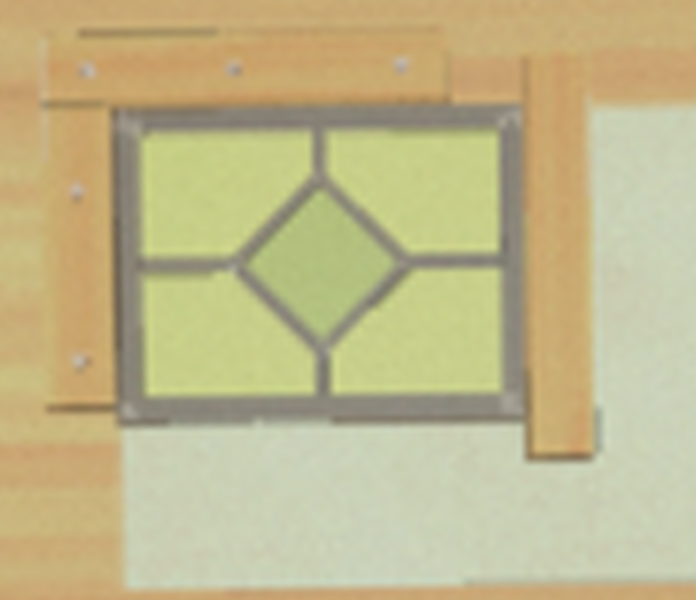

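View pics/side6.png

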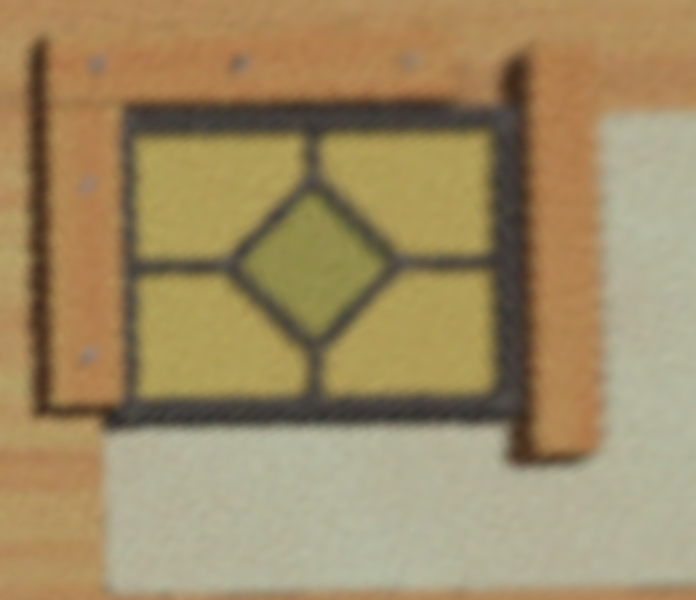

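```bash
python3 - <<'E'
from h import *
f=dict(np.load("pics/top6.npz"))
g=ortho(f,0.021,0.47,0.72,-0.13,0.16,2400).astype(float); s=g[:,:,0]  # red: wood/paper bright, lead dark
def edge(axis,rng,lo,hi,sg):
    pts=[]
    for k in rng:
        v=s[lo:hi,k-4:k+5].mean(1) if axis==0 else s[k-4:k+5,lo:hi].mean(0)
        d=sg*np.diff(cv2.GaussianBlur(v[:,None],(1,9),0)[:,0]); i=np.clip(d.argmax(),1,len(d)-2)
        a,b,c=d[i-1:i+2]; pts.append((k,lo+i+.5+.5*(a-c)/(a-2*b+c)))
    p=np.array(pts); q=np.polyfit(p[:,0],p[:,1],1); r=p[:,1]-np.polyval(q,p[:,0]); k=abs(r)<2
    q=np.polyfit(p[k,0],p[k,1],1); return q[0]*1e3,np.polyval(q,p[:,0].mean()),r.std()
print("slopes mrad / pos px / rms; expected board slope rows -11*, cols +11*")
print("panel near edge",edge(0,range(150,500,5),405,440,1))
print("panel far edge",edge(0,range(150,430,5),90,115,-1))
print("paper near edge",edge(0,range(150,650,5),570,597,-1))
print("panel left edge",edge(1,range(130,395,5),100,130,-1))
print("panel right edge",edge(1,range(130,395,5),510,535,1))
print("lath right edge",edge(1,range(120,440,5),580,605,1))
E
```

```text
slopes mrad / pos px / rms; expected board slope rows -11*, cols +11*
panel near edge (np.float64(-8.241612217603345), np.float64(424.5111239266465), np.float64(1.3124260316034888))
panel far edge (np.float64(-18.589621524566553), np.float64(102.7438280805544), np.float64(0.4531019067764454))
paper near edge (np.float64(-27.139664978166632), np.float64(580.5559762604839), np.float64(4.835640977605081))
panel left edge (np.float64(16.412709616481255), np.float64(112.04157142973827), np.float64(0.14258299026220053))
panel right edge (np.float64(13.692871011666348), np.float64(526.1812547793687), np.float64(0.8495534049895773))
lath right edge (np.float64(12.478631405835293), np.float64(592.6302867383419), np.float64(6.9624839968654175))
```

```bash
python3 -c "
from bench import *
print(get_t(),get_wrist_force()); print(hand_in())"
```

```text
35.6 [ 0.98858092 -0.42125111 -0.02184824]
the job is handed in; nothing more can be done
None
```

The panel is in the corner against both battens and the lath is flush along its right-hand side. I handed the job in at about 36 s.

**What I did:** I used the open gripper as a two-finger pusher. I pushed the panel to the far batten, then to the left batten, then gave it a light second push to the far one. After that I pushed the wooden lath up against the panel. Every push was set to stop at an 8 N change in force. The arm was clear when I handed in.

**Checks that agreed:**
- **Far batten:** both pushes stopped at the same place within 0.5 mm. The first was checked against the batten's position in the image, which agreed within about 1 mm.
- **Left batten:** the push stopped where the image puts the batten's face, within about 1 mm.
- **Lath:** its push stopped 28.0 mm short of the panel push, which is exactly the lath's width.
- **Images:** both cameras show no visible gap at the battens or along the lath. The lath covers the whole edge of the panel, and the pictures showed nothing else disturbed.

**Check that was less clear:** my final edge fit on the top image was noisy. Edge angles scattered by several mrad or more, and the panel came out about 2 mm too big both ways. That is less than one camera pixel, so I relied on where the pushes stopped.

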